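# Set the shaker to chill and switch the cooler on under its splash guard

### The job

Chill the stainless shaker that lies on the sideboard: lower it upright, foot down and without dropping it, into the drink cooler's deep well until it rests on the well's floor (once stood up it can be taken by the carry loop on its lid; the well leaves no room for fingers round its sides). Then lift the cooler's clear splash guard well open, flip the red toggle under it fully over to on (towards the cooler's back), and lower the guard until it is fully shut again. Leave the other things on the sideboard where they are.

Things in the scene. Friction and masses are not known exactly. Their poses are not given: they have to be found in the camera images.
- shaker: Loose eight-sided bottle, 62 mm across flats (67 across corners), 135 mm from foot to lid top, steel with black foot ring and black fixed lid, 0.33 kg give or take a third. Origin on its axis, 67.5 mm from foot and from lid top. x axis: foot to lid. Starts lying on a flat, z up, without rolling: the flats facing +y and -y can be gripped. Upright: x straight up.
- shaker_foot (a point): centre of the shaker's flat foot; standing upright on the sideboard it is at height 0.
- shaker_loop (a point): Centre of the top bar of the black carry loop, rigid on the lid, 28 mm beyond the lid top on the bottle's axis. Bar: 46 mm long along the shaker's y, 12 mm thick along its z and 12 mm along its x; posts of 9 x 12 mm join its ends to the lid. To be pinched across z, from above, when the shaker stands. Shaker seated, it is 43 mm above the cooler's rim.
- cooler: White drink cooler, fixed, front (-x side) to the robot, turned up to 0.25 rad. Origin under its centre, on the sideboard; x to its back, y to its left, z up. Left: well block, x -85 to 85, y 2 to 138 mm, rim 150 mm high. Right: control deck, x -85 to 85, y -148 to 2 mm, 85 mm high.
- well (a point): centre of the well's flat floor, 30 mm above the sideboard; the well is a round upright hole 78 mm in diameter and 120 mm deep, open at the rim, so with the shaker seated only the top 15 mm of the lid and the loop stand out.
- guard (a joint): angle of the clear splash guard: 0 shut, grows as its front edge is lifted up and back, 1.57 upright, stop at 1.9. Stiff hinge: it stays at any angle where it is left; about 1.5 N at the finger grip moves it. It may start slightly ajar.
- guard_hinge (a point): Middle of the guard's hinge axis, which runs along the cooler's y: at x 20, y -72.5, z 89 mm in the cooler's axes. The guard is a clear bubble cover, open below: shut, it reaches 100 mm forward of the hinge to its front wall, is 80 mm wide, and its top face is 34 mm above the hinge axis.
- guard_grip (a point): Where to pinch the orange finger grip on the guard: a fin standing on the guard's top face near its front, 10 mm thick (along the cooler's y), 30 mm long, 30 mm high. Shut, this point is 80 mm forward of the hinge axis and 57 mm above it, 23 mm above the guard's top face and 7 mm below the fin's top. Moves with the guard: at 1.57 rad the fin points to the cooler's back.
- toggle (a joint): Red toggle switch under the guard: 0 off (leaning 0.4 rad to the cooler's front), 0.8 on (leaning 0.4 rad to its back). Stays where it is left; about 1.5 N at the tip moves it. Pivot 55 mm forward of the guard's hinge axis, at its height, in the guard's middle; bat 9 mm thick, 27 mm long.
- toggle_tip (a point): tip of the toggle bat, 27 mm from its pivot; moves with it.
- dish: bystander: black ceramic dish, 130 mm across, 35 mm high; origin under its centre.
- tray: bystander: shallow wooden tray 145 x 78 x 22 mm with a divider, holding a yellow lacrosse ball of 63 mm; origin under its centre.
- ball_center (a point): bystander: centre of the yellow lacrosse ball (63 mm) that rests in one half of the tray.
- jar: bystander: amber jar of 76 mm, 85 mm high; origin under its centre.
- whistle: bystander: blue plastic whistle, 45 x 18 x 22 mm; origin under its chamber.
- stopwatch: bystander: black stopwatch, disc of 52 mm, 14 mm high; origin under its centre.
- squeezer: bystander: chrome hand gripper lying flat, a V 150 mm long, 110 mm wide, 24 mm high; origin near its middle on the sideboard.
Things that resemble listed ones, but are neither listed nor needed, are in the scene too. Leave any orange or turquoise look-alike of the shaker alone.

How it is judged:
By the outcome, as a careful person would: the job done as asked, in the order asked, and still so for the second after the job is handed in, with the robot touching nothing.
It also fails if it takes over 72 s, if anything falls off the work surface, if the arm or the gripper's body presses on something with over 40 N, if the wrist force passes 120 N, or if a joint passes its speed limit or range.

### The arm

A 6-joint arm with a two-finger parallel gripper is mounted at the origin on the work surface. World frame = base frame: x ahead of the robot, y to its left, z up, the work surface at z = 0. Lengths are in m, angles in rad, forces in N, time in s.
With the tool pointing down it reaches from about 0.375 to 0.9 m from the base axis. Payload 3.1 kg.
Tool frame: the origin (TCP) lies on the centre line of the jaws, within the pads' length; the fingertips stand 8 mm ahead of it and the grasp point (between the pads) lies 11 mm behind it; z points along the fingers, y is the line along which they close (so a half turn about z gives the same grasp; the last joint's range is limited). The gripper opens to 85 mm and grips with 20 to 120 N. Pads are 22 mm wide; open, the fingers measure 114 mm over their backs; the gripper's body (76 mm by 85 mm) begins 54 mm behind the grasp point. The pads swing forward as they close: fully open they stand 13 mm farther back than shut.
Start: joints at [0.921, 0.527, 1.433, -0, 1.181, -0.178], TCP at [0.283, 0.557, 0.239] pointing down, gripper open.
Joint ranges: [-3.08, 3.08], [-0.75, 2.2], [0.22, 2.44], [-1.43, 4.57], [0, 2.65], [-2.85, 2.85]. Speed limits (rad/s): [2.79, 2.79, 3.14, 3.14, 3.14, 3.14].

### API

Orientations are given as a unit quaternion [x, y, z, w].
In Python, from station import * gives the robot as it stands.
- The arm moves only by the tool play_rows, never from a script. Its argument "rows" is a list of rows, each a list of 3 entries, a list of its own where there are three numbers: the turn, a rotation vector about the tool's x, y, z in degrees, then the shift along the tool's x, y, z in mm, then the closure, from 0 (fully open) to 1 (shut). In form: [[[ax, ay, az], [dx, dy, dz], jaw], ...]. A call has 1 to 12 rows; each row shifts and turns the commanded pose from where the row before left it, along the tool's axes as they then stand; what a row does not reach is not made up. A row lasts 1/12 s, in which the tool goes at most 41.7 mm and 7.16 degrees, less where a joint would pass 70% of its speed; a pose out of reach is approached as far as the arm can. A call with a gripper value outside its range is refused whole. The fingers move at their own pace and stop on an object; "grip_force" is the grip in N (left out, the last holds). Time passes only in rows, so rows that do not move let the fingers close. It gives the time, the measured TCP pose, the force, the opening and the grip force at its end, in the units of the state.
- sense(): the state, without advancing time (a new reading comes with each control period).
- snapshot(name): name is "side" or "top"; returns (picture, depth): 400x640x3 uint8, red, green, blue; 400x640 float32, m along the optical axis (not along the pixel's ray), 0 where there is no reading.
- get_calibration(name): a dict with "vfov" (degrees; the focal length in pixels is half the picture's height over the tangent of half this angle, whatever the lens; pixels are square), "cx", "cy" (the principal point, pixels), "xyz" and "attitude" of the camera in the world. Camera axes: x right, y down, z forward; pixel columns grow to the right and rows downward; lengths in m; the calibration is good to about 2 mm. A picture is of the moment at which its call begins. get_calibration takes no time and is no camera call.
- sign_off(): hands the job in; it is judged then, once.
The state is a dict: "t": time; "q": joint angles; "qd": joint speeds; "tau": joint torques, N m; "tcp_pos": TCP position; "tool_rot": TCP orientation; "force": force on the tool from outside, world axes, zero at the start; "ft_torque": the same for the moment, N m; "finger_gap": opening from 0.0 (shut) to 1.0 (fully open); "gripper_force": force on a finger pad.
Only numpy, scipy, OpenCV 4.12 (cv2) and the standard library are available. Lean on these libraries where they do the work, as an engineer would, in place of code of your own. Each camera call takes 0.05 s, during which the arm holds its last target. There are 200 camera calls.

## Working session

There is one attempt and no reset: what is moved stays moved. The work goes in short steps, Python scripts to look and compute and a tool call to move; the robot and the scene stay as the last step left them, time stands still between calls to the robot, and variables do not carry over. Pictures are saved under pics/ and viewed, at most 10 in all, crops included, and the job is handed in when it is done.

Besides the shell and the picture viewer there is one more tool, called after ">>>" in YAML: its name, and indented under it one key for each argument. play_rows: Moves the arm, as the interface text tells. Its arguments: {"type":"object","properties":{"rows":{"type":"array","items":{"type":"array"}},"grip_force":{"type":"number"}},"required":["rows"]}

```bash
mkdir -p pics; cat > h.py <<'E'
import numpy as np, cv2
from scipy.spatial.transform import Rotation as R
from station import *
def look(name,tag=None):
    im,d=snapshot(name); c=get_calibration(name)
    if tag: cv2.imwrite(f'pics/{tag}.png',im[:,:,::-1])
    return im,d,c
def rot(c):
    a=np.array(c['attitude'],float)
    return R.from_matrix(a) if a.shape==(3,3) else R.from_quat(a)
def cloud(d,c):
    f=d.shape[0]/2/np.tan(np.radians(c['vfov'])/2)
    v,u=np.mgrid[:d.shape[0],:d.shape[1]]
    P=np.stack([(u-c['cx'])/f*d,(v-c['cy'])/f*d,d],-1)
    return P@rot(c).as_matrix().T+np.array(c['xyz'])
E
python3 - <<'E'
from h import *
for n in('top','side'):
    im,d,c=look(n,n+'1'); print(c); np.savez(n+'1.npz',im=im,d=d)
print(sense())
E
```

```text
{'vfov': 51.66626655219805, 'cx': 319.8304983602786, 'cy': 199.63316619261727, 'xyz': array([ 0.30776712, -0.13168216,  1.30657375]), 'attitude': array([ 0.71212941, -0.69739903,  0.05804867, -0.05600571])}
{'vfov': 49.16317182471846, 'cx': 321.50506401067804, 'cy': 201.86421034645062, 'xyz': array([ 0.08156526, -0.83889571,  1.1009824 ]), 'attitude': array([ 0.91034732, -0.23479099,  0.08998854, -0.32869898])}
{'t': 0.1, 'q': array([ 9.21481394e-01,  5.28407815e-01,  1.43377086e+00,  6.45004254e-06,
        1.18142285e+00, -1.78502295e-01]), 'qd': array([-0.00034539, -0.00093119, -0.00359175, -0.00012259,  0.00047629,
       -0.00035402]), 'tau': array([-8.36478193e-07, -4.43302202e+01, -1.78588861e+01, -2.48131182e-04,
        3.84370724e-03,  1.09461914e-05]), 'tcp_pos': array([0.28309129, 0.55650128, 0.23841126]), 'tool_rot': array([ 2.33239193e-01,  9.72418876e-01, -9.18414418e-04, -4.06704153e-04]), 'force': array([-0.53648311,  0.23465769, -0.56054226]), 'ft_torque': array([ 0.04666744,  0.03063269, -0.00737295]), 'gripper_force': 0.0, 'finger_gap': 0.9985363960074718}
```

View pics/top1.png

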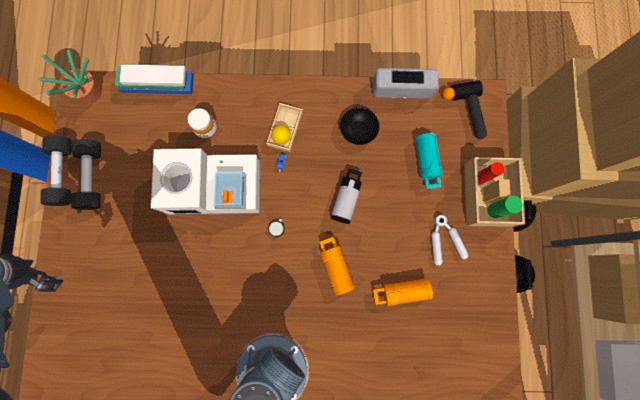

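View pics/side1.png

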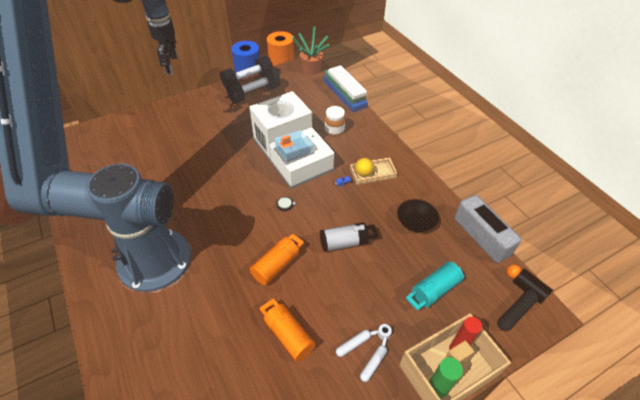

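Candidates: steel/black bottle at top (346,196), orange ones at (336,266) and (402,292), and a turquoise one at (428,160). Only the steel one with black lid and foot fits. I'll confirm it with a crop and measure.

```bash
python3 - <<'E'
from h import *
t=np.load('top1.npz');s=np.load('side1.npz')
a=cv2.resize(t['im'][155:235,300:390],None,fx=4.4,fy=4.4,interpolation=cv2.INTER_CUBIC)
b=cv2.resize(t['im'][140:225,145:270],None,fx=3.2,fy=3.2,interpolation=cv2.INTER_CUBIC)
h=max(a.shape[0],b.shape[0]);o=np.zeros((h,a.shape[1]+b.shape[1],3),np.uint8);o[:a.shape[0],:a.shape[1]]=a;o[:b.shape[0],a.shape[1]:]=b
cv2.imwrite('pics/crop1.png',o[:,:,::-1])
for nm,z in(('top',t),('side',s)):
    P=cloud(z['d'],get_calibration(nm))
    v,u=(P.reshape(-1,3)[:,2]).shape,0
    if nm=='top': roi=np.zeros(P.shape[:2],bool);roi[160:232,322:372]=1
    else: roi=np.zeros(P.shape[:2],bool);roi[218:258,312:384]=1
    print(nm,'table z',np.median(P[230:260,280:300,2]) if nm=='top' else np.median(P[180:200,220:250,2]))
    m=roi&(P[...,2]>.008)&(P[...,2]<.1);Q=P[m]
    ctr,sz,ang=cv2.minAreaRect(Q[:,:2].astype(np.float32)*1000);print(len(Q),ctr,sz,ang,np.percentile(Q[:,2],[50,95,99]))
    T=Q[Q[:,2]>.05]; rc=cv2.minAreaRect(T[:,:2].astype(np.float32)*1000);print('upper',rc, T.mean(0))
    w,V=np.linalg.eigh(np.cov(Q[:,:2].T));ax=V[:,1]*np.sign(V[0,1]);print('axis',ax,np.degrees(np.arctan2(ax[1],ax[0])))
    p=(Q[:,:2]-Q[:,:2].mean(0))@ax;print('ext',[Q[:,:2].mean(0)+ax*p.min(),Q[:,:2].mean(0)+ax*p.max()])
    for lo in np.arange(p.min(),p.max(),.012):
        k=(p>=lo)&(p<lo+.012)
        if k.sum()>3:
            q=(Q[k][:,:2]-Q[:,:2].mean(0))@np.array([-ax[1],ax[0]]);print(round(lo,3),Q[k][:,2].max().round(3),q.min().round(3),q.max().round(3))
    # cooler
    if nm=='top': m=np.zeros(P.shape[:2],bool);m[140:225,145:270]=1
    else: m=np.zeros(P.shape[:2],bool);m[85:195,240:340]=1
    for lo,hi in((.14,.16),(.08,.088)):
        Q=P[m&(P[...,2]>lo)&(P[...,2]<hi)];rc=cv2.minAreaRect(Q[:,:2].astype(np.float32)*1000);print('cool',lo,len(Q),rc,np.median(Q[:,2]))
E
```

```text
top table z -0.00020749855126034333
973 (525.129150390625, -207.7754669189453) (80.72952270507812, 202.86398315429688) 72.77031707763672 [0.0558815  0.06367392 0.06556531]
upper ((516.4635009765625, -212.66717529296875), (51.67094421386719, 135.05841064453125), 74.4959487915039) [ 0.51596877 -0.21293757  0.05861351]
axis [ 0.96194155 -0.27325529] -15.858067678236116
ext [array([ 0.42518895, -0.18715556]), array([ 0.62155989, -0.24293795])]
-0.076 0.065 -0.031 0.03
-0.064 0.068 -0.031 0.03
-0.052 0.064 -0.03 0.049
-0.04 0.065 -0.03 0.029
-0.028 0.066 -0.029 0.029
-0.016 0.065 -0.03 0.03
-0.004 0.065 -0.029 0.029
0.008 0.064 -0.03 0.029
0.02 0.071 -0.029 0.03
0.032 0.066 -0.031 0.03
0.044 0.066 -0.031 0.03
0.056 0.065 -0.03 0.028
0.068 0.04 -0.022 0.036
0.08 0.041 -0.023 0.022
0.092 0.041 -0.022 0.021
cool 0.14 2331 ((553.2665405273438, 240.49569702148438), (172.01246643066406, 217.1938934326172), 1.866454839706421) 0.1494491178326487
cool 0.08 1555 ((553.9850463867188, 197.8743896484375), (170.0084991455078, 269.6953430175781), 2.3061749935150146) 0.08435369252434266
side table z 0.00
[... 375 characters left out ...]
582, -0.20725215]), array([ 0.63394107, -0.25682181])]
-0.074 0.068 -0.021 0.092
-0.062 0.067 -0.018 0.041
-0.05 0.068 -0.02 0.042
-0.038 0.068 -0.019 0.037
-0.026 0.067 -0.02 0.041
-0.014 0.068 -0.019 0.042
-0.002 0.066 -0.02 0.042
0.01 0.067 -0.02 0.04
0.022 0.069 -0.021 0.041
0.034 0.068 -0.055 0.043
0.046 0.071 -0.024 0.042
0.058 0.066 -0.02 0.033
0.07 0.042 -0.014 0.03
0.082 0.042 -0.026 0.032
0.094 0.038 -0.009 0.018
cool 0.14 1253 ((554.5154418945312, 241.06304931640625), (173.4368133544922, 221.94149780273438), 2.487041473388672) 0.15146736771125768
cool 0.08 726 ((600.0008544921875, 174.38034057617188), (274.52203369140625, 324.56085205078125), 79.50434875488281) 0.08571926590961554
```

View pics/crop1.png

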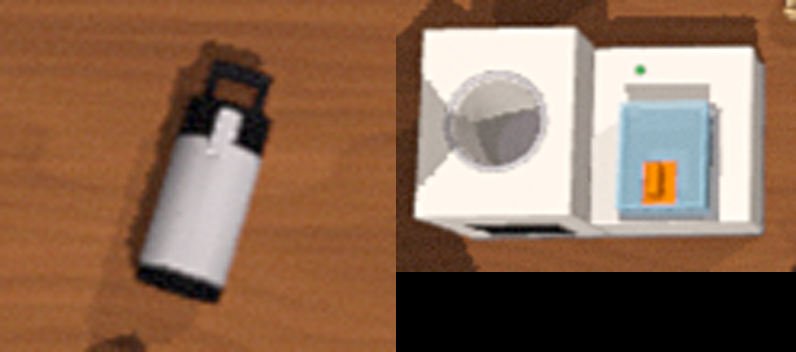

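The crop shows the steel bottle with the black loop at its far (+x) end and the black foot at the near end, so this is the shaker. The cooler has its well at left and the guard with orange fin at right, apparently shut. Next I'll compute the first move and refine the well centre.

```bash
cat >> h.py <<'E'
Rz=lambda a:R.from_euler('z',a);Ry=lambda a:R.from_euler('y',a)
def ori(q): return Rz(q[0])*Ry(q[1]+q[2])*Rz(q[3])*Ry(q[4])*Rz(q[5]+np.pi/2)
def wrist(q1,s,Rt):
    e=(Ry(-s)*Rz(-q1)*Rt*Rz(-np.pi/2)).as_euler('ZYZ')
    w=lambda x:(x+np.pi)%(2*np.pi)-np.pi
    a=[w(x) for x in e]
    b=[w(a[0]+np.pi),-a[1],w(a[2]+np.pi)]
    return [np.round(np.degrees(x)) for x in (a,b)]
def frame(z,y): z=np.array(z,float);y=np.array(y,float);return R.from_matrix(np.stack([np.cross(y,z),y,z],1))
def go(p,Rt=None):  # tool-frame shift (mm) and turn (deg) from the present pose
    s=sense();r=R.from_quat(s['tool_rot']);print('at',s['tcp_pos'].round(4),'t',s['t'])
    if Rt is None: Rt=r
    print('turn',np.degrees((r.inv()*Rt).as_rotvec()).round(2),'shift before turn',(r.inv().apply(np.array(p)-s['tcp_pos'])*1e3).round(1),'after',(Rt.inv().apply(np.array(p)-s['tcp_pos'])*1e3).round(1))
E
python3 - <<'E'
from h import *
s=sense();print((ori(s['q']).inv()*R.from_quat(s['tool_rot'])).magnitude())
d=np.radians
u=lambda a:np.array([np.cos(d(a)),np.sin(d(a)),0])
for sg in(1,-1):
    print('sgn',sg,'pick',wrist(d(-22),d(110),frame([0,0,-1],sg*u(74.3))))
    go(np.array([.516,-.213,.2])+.03*u(-15.7),frame([0,0,-1],sg*u(74.3)))
    for al in(50,65,80):
        print(al,wrist(d(-35),d(115),frame(u(al),sg*u(al+90))))
t=np.load('top1.npz');P=cloud(t['d'],get_calibration('top'))
m=np.zeros(P.shape[:2],bool);m[145:216,150:212]=1
top=m&(abs(P[...,2]-.1495)<.006)
k=top.astype(np.uint8)
Q=P[top][:,:2].astype(np.float32)*1000;Q=Q[Q[:,1]>100]
print('block',cv2.minAreaRect(Q),len(Q))
# hole: pixels enclosed, projected on z=.15
cs,h=cv2.findContours(k,cv2.RETR_CCOMP,cv2.CHAIN_APPROX_NONE)
big=max([c for c,hh in zip(cs,h[0]) if hh[3]>=0],key=cv2.contourArea)
c=get_calibration('top');f=200/np.tan(np.radians(c['vfov'])/2)
px=big[:,0,:].astype(float);ray=np.stack([(px[:,0]-c['cx'])/f,(px[:,1]-c['cy'])/f,np.ones(len(px))],1)@rot(c).as_matrix().T
W=c['xyz']+ray*((.15-c['xyz'][2])/ray[:,2])[:,None]
print('hole',cv2.fitEllipse((W[:,:2]*1000).astype(np.float32)))
hsv=cv2.cvtColor(t['im'],cv2.COLOR_RGB2HSV)
o=m*0;o=np.zeros_like(m);o[180:212,215:245]=1
o=o&(hsv[...,0]<20)&(hsv[...,1]>150);print('fin',o.sum(),P[o][P[o][:,2]>.12].mean(0),P[o][:,2].max())
E
```

```text
3.3457149812348525e-16
sgn 1 pick [array([  0.,  70., -96.]), array([-180.,  -70.,   84.])]
at [0.2831 0.5565 0.2384] t 0.1
turn [ -0.11  -0.03 -11.28] shift before turn [-586.1 -574.2   39.3] after [-462.4 -677.8   38.4]
50 [array([ 92.,  85., 155.]), array([-88., -85., -25.])]
65 [array([ 86.,  99., 155.]), array([-94., -99., -25.])]
80 [array([ 79., 113., 153.]), array([-101., -113.,  -27.])]
sgn -1 pick [array([ 0., 70., 84.]), array([-180.,  -70.,  -96.])]
at [0.2831 0.5565 0.2384] t 0.1
turn [-5.0000e-02  1.6000e-01  1.6872e+02] shift before turn [-586.1 -574.2   39.3] after [462.4 677.8  38.4]
50 [array([ 92.,  85., -25.]), array([-88., -85., 155.])]
65 [array([ 86.,  99., -25.]), array([-94., -99., 155.])]
80 [array([ 79., 113., -27.]), array([-101., -113.,  153.])]
block ((551.8655395507812, 280.6792907714844), (171.89276123046875, 137.07730102539062), 1.7268989086151123) 2221
hole ((551.1795654296875, 278.9600830078125), (79.17285919189453, 80.33317565917969), 36.94939041137695)
fin 113 [0.49998125 0.13224402 0.14268932] 0.16563688007386745
```

>>> play_rows:
  rows:
    - [[0,0,0],[-24.4,-24,0],0]
    - [[0,0,0],[-24.4,-24,0],0]
    - [[0,0,0],[-24.4,-24,0],0]
    - [[0,0,0],[-24.4,-24,0],0]
    - [[0,0,0],[-24.4,-24,0],0]
    - [[0,0,0],[-24.4,-24,0],0]
    - [[0,0,0],[-24.4,-24,0],0]
    - [[0,0,0],[-24.4,-24,0],0]
    - [[0,0,0],[-24.4,-24,0],0]
    - [[0,0,0],[-24.4,-24,0],0]
    - [[0,0,0],[-24.4,-24,0],0]
    - [[0,0,0],[-24.4,-24,0],0]

```text
t: 1.1
tcp_pos: [0.4137, 0.1659, 0.2392]
tool_rot: [0.233, 0.972, -0.0, -0.0]
force: [0.6, 0.5, -0.0]
finger_gap: 1.0
gripper_force: 0.0
```

>>> play_rows:
  rows:
    - [[0,0,0],[-24.4,-24,0],0]
    - [[0,0,0],[-24.4,-24,0],0]
    - [[0,0,0],[-24.4,-24,0],0]
    - [[0,0,0],[-24.4,-24,0],0]
    - [[0,0,0],[-24.4,-24,0],0]
    - [[0,0,0],[-24.4,-24,0],0]
    - [[0,0,0],[-24.4,-24,0],0]
    - [[0,0,0],[-24.4,-24,0],0]
    - [[0,0,0],[-24.4,-24,0],0]
    - [[0,0,0],[-24.4,-24,0],0]
    - [[0,0,0],[-24.4,-24,0],0]
    - [[0,0,0],[-24.4,-24,0],0]

```text
t: 2.1
tcp_pos: [0.544, -0.2235, 0.2388]
tool_rot: [0.233, 0.972, 0.0, -0.001]
force: [0.7, 0.1, -0.4]
finger_gap: 0.996
gripper_force: 0.0
```

>>> play_rows:
  rows:
    - [[0,0,7],[0,0,0],0]
    - [[0,0,7],[0,0,0],0]
    - [[0,0,7],[0,0,0],0]
    - [[0,0,7],[0,0,0],0]
    - [[0,0,7],[0,0,0],0]
    - [[0,0,7],[0,0,0],0]
    - [[0,0,7],[0,0,0],0]
    - [[0,0,7],[0,0,0],0]
    - [[0,0,7],[0,0,0],0]
    - [[0,0,7],[0,0,0],0]
    - [[0,0,7],[0,0,0],0]
    - [[0,0,7],[0,0,0],0]

```text
t: 3.1
tcp_pos: [0.5438, -0.2217, 0.2388]
tool_rot: [0.826, 0.564, -0.0, -0.001]
force: [0.4, -0.3, -0.0]
finger_gap: 1.0
gripper_force: 0.0
```

>>> play_rows:
  rows:
    - [[0,0,7],[0,0,0],0]
    - [[0,0,7],[0,0,0],0]
    - [[0,0,7],[0,0,0],0]
    - [[0,0,7],[0,0,0],0]
    - [[0,0,7],[0,0,0],0]
    - [[0,0,7],[0,0,0],0]
    - [[0,0,7],[0,0,0],0]
    - [[0,0,7],[0,0,0],0]
    - [[0,0,7],[0,0,0],0]
    - [[0,0,7],[0,0,0],0]
    - [[0,0,7],[0,0,0],0]
    - [[0,0,7],[0,0,0],0]

```text
t: 4.1
tcp_pos: [0.5437, -0.2217, 0.2388]
tool_rot: [0.991, -0.133, -0.001, -0.0]
force: [0.2, -1.1, 0.2]
finger_gap: 1.001
gripper_force: 0.0
```

```bash
python3 - <<'E'
from h import *
d=np.radians;u=lambda a:np.array([np.cos(d(a)),np.sin(d(a)),0])
go(np.array([.516,-.213,.021])+.03*u(-15.7),frame([0,0,-1],-u(74.3)))
E
```

```text
at [ 0.5437 -0.2217  0.2388] t 4.1
turn [-0.02  0.07  0.38] shift before turn [  1.2  -0.8 217.8] after [  0.9  -0.9 217.8]
```

>>> play_rows:
  rows:
    - [[0,0,0],[1,-1,18],0]
    - [[0,0,0],[0,0,24],0]
    - [[0,0,0],[0,0,24],0]
    - [[0,0,0],[0,0,24],0]
    - [[0,0,0],[0,0,24],0]
    - [[0,0,0],[0,0,24],0]
    - [[0,0,0],[0,0,24],0]
    - [[0,0,0],[0,0,20],0]
    - [[0,0,0],[0,0,15],0]
    - [[0,0,0],[0,0,12],0]
    - [[0,0,0],[0,0,9],0]
    - [[0,0,0],[0,0,0],0]

```text
t: 5.1
tcp_pos: [0.5443, -0.2207, 0.0195]
tool_rot: [0.991, -0.13, -0.002, -0.001]
force: [0.3, 0.4, -0.1]
finger_gap: 1.0
gripper_force: 0.0
```

>>> play_rows:
  rows:
    - [[0,0,0],[0,0,0],1]
    - [[0,0,0],[0,0,0],1]
    - [[0,0,0],[0,0,0],1]
    - [[0,0,0],[0,0,0],1]
    - [[0,0,0],[0,0,0],1]
    - [[0,0,0],[0,0,0],1]
  grip_force: 60

```text
t: 5.6
tcp_pos: [0.5462, -0.2218, 0.0226]
tool_rot: [0.991, -0.13, 0.001, 0.001]
force: [0.3, 0.7, 7.0]
finger_gap: 0.717
gripper_force: 67.8
```

>>> play_rows:
  rows:
    - [[0,0,0],[0,0,-8],1]
    - [[0,0,0],[0,0,-15],1]
    - [[0,0,0],[0,0,-25],1]
    - [[0,0,0],[0,0,-25],1]
    - [[0,0,0],[0,0,-25],1]
    - [[0,0,0],[0,0,-25],1]
    - [[0,0,0],[0,0,-20],1]
    - [[0,0,0],[0,0,-10],1]
    - [[0,0,0],[0,0,0],1]

```text
t: 6.35
tcp_pos: [0.5461, -0.2217, 0.1764]
tool_rot: [0.991, -0.13, 0.002, 0.001]
force: [1.0, 0.3, -3.8]
finger_gap: 0.714
gripper_force: 67.0
```

>>> play_rows:
  rows:
    - [[0,0,-6.7],[0,0,0],1]
    - [[0,0,-6.7],[0,0,0],1]
    - [[0,0,-6.7],[0,0,0],1]
    - [[0,0,-6.7],[0,0,0],1]
    - [[0,0,-6.7],[0,0,0],1]
    - [[0,0,-6.7],[0,0,0],1]
    - [[0,0,-6.7],[0,0,0],1]
    - [[0,0,-6.7],[0,0,0],1]
    - [[0,0,-6.7],[0,0,0],1]
    - [[0,0,-6.7],[0,0,0],1]
    - [[0,0,-6.7],[0,0,0],1]
    - [[0,0,-6.7],[0,0,0],1]

```text
t: 7.35
tcp_pos: [0.5437, -0.2202, 0.1719]
tool_rot: [0.84, 0.543, -0.001, -0.002]
force: [-1.0, 0.6, -4.0]
finger_gap: 0.709
gripper_force: 66.8
```

>>> play_rows:
  rows:
    - [[0,0,0],[20,-20,0],1]
    - [[0,0,0],[20,-20,0],1]
    - [[0,0,0],[20,-20,0],1]
    - [[0,6,0],[0,0,0],1]
    - [[0,6,0],[0,0,0],1]
    - [[0,6,0],[0,0,0],1]
    - [[0,6,0],[0,0,0],1]
    - [[0,6,0],[0,0,0],1]
    - [[0,0,0],[0,0,0],1]

```text
t: 8.1
tcp_pos: [0.5138, -0.144, 0.1712]
tool_rot: [0.814, 0.519, 0.217, -0.142]
force: [0.1, -1.1, -5.2]
finger_gap: 0.713
gripper_force: 67.0
```

```bash
python3 - <<'E'
from h import *
s=sense();print(np.degrees(s['q']).round(1),(ori(s['q']).inv()*R.from_quat(s['tool_rot'])).magnitude(),s['tcp_pos'],R.from_quat(s['tool_rot']).as_matrix().round(3))
E
```

```text
[-43.3  32.1 101.1  32.5  61.7 -37.9] 3.9252311467094373e-16 [ 0.51380236 -0.14403     0.17117475] [[ 0.366  0.907  0.206]
 [ 0.784 -0.42   0.457]
 [ 0.501 -0.005 -0.865]]
```

>>> play_rows:
  rows:
    - [[0,6,0],[0,0,0],1]
    - [[0,6,0],[0,0,0],1]
    - [[0,6,0],[0,0,0],1]
    - [[0,6,0],[0,0,0],1]
    - [[0,6,0],[0,0,0],1]
    - [[0,6,0],[0,0,0],1]
    - [[0,6,0],[0,0,0],1]
    - [[0,6,0],[0,0,0],1]
    - [[0,6,0],[0,0,0],1]
    - [[0,6,0],[0,0,0],1]
    - [[0,0,0],[0,0,0],1]
    - [[0,0,0],[0,0,0],1]

```text
t: 9.1
tcp_pos: [0.5156, -0.1408, 0.1718]
tool_rot: [0.597, 0.382, 0.592, -0.384]
force: [0.7, 1.9, -4.0]
finger_gap: 0.711
gripper_force: 67.5
```

```bash
python3 - <<'E'
from h import *
s=sense();print(np.degrees(s['q']).round(1),s['tcp_pos'],R.from_quat(s['tool_rot']).as_matrix().round(3))
im,d,c=look('side');P=cloud(d,c);p=s['tcp_pos']
m=(np.linalg.norm(P[...,:2]-p[:2],axis=-1)<.08)&(P[...,2]>.02)
v,u=np.where(m);print(u.min(),u.max(),v.min(),v.max())
hsv=cv2.cvtColor(im,cv2.COLOR_RGB2HSV)
v0,u0=int(v.mean()),int(u.mean());cv2.imwrite('pics/stand.png',cv2.resize(im[max(0,v0-90):v0+90,max(0,u0-110):u0+110],None,fx=3,fy=3)[:,:,::-1])
E
```

```text
[-56.9  58.9  97.7  59.7 102.1 -69.7] [ 0.51559302 -0.1407735   0.1717577 ] [[ 0.006  0.91   0.414]
 [ 0.001 -0.414  0.91 ]
 [ 1.    -0.005 -0.004]]
345 356 196 208
```

View pics/stand.png

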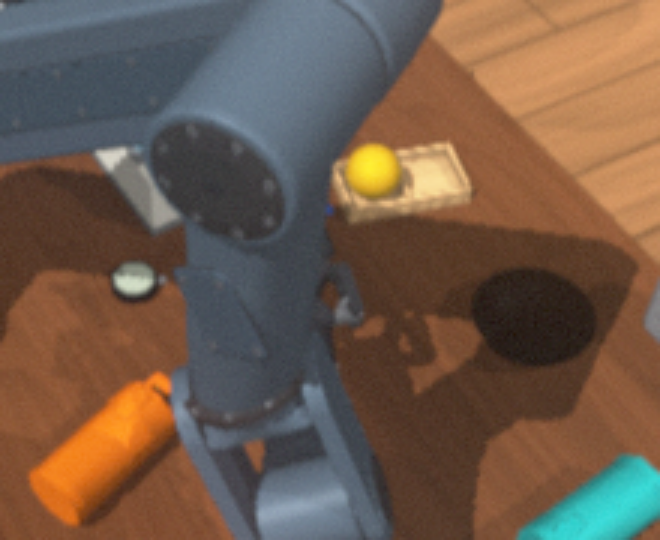

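>>> play_rows:
  rows:
    - [[0,0,0],[-10,0,0],1]
    - [[0,0,0],[-15,0,0],1]
    - [[0,0,0],[-15,0,0],1]
    - [[0,0,0],[-12,0,0],1]
    - [[0,0,0],[-8,0,0],1]
    - [[0,0.3,0],[-4,0,0],1]
    - [[0,0,0],[-2,0,0],1]
    - [[0,0,0],[0,0,0],1]

```text
t: 9.82
tcp_pos: [0.5157, -0.1417, 0.1082]
tool_rot: [0.593, 0.381, 0.596, -0.383]
force: [0.1, -0.2, -4.7]
finger_gap: 0.713
gripper_force: 67.5
```

```bash
python3 - <<'E'
from h import *
s=sense();print(np.degrees(s['q']).round(1),s['tcp_pos'],R.from_quat(s['tool_rot']).as_matrix().round(3),s['force'])
im,d,c=look('top');P=cloud(d,c);p=s['tcp_pos']
np.savez('top2.npz',im=im,d=d)
m=(np.linalg.norm(P[...,:2]-p[:2],axis=-1)<.06)&(P[...,2]<.5)&(P[...,2]>.03)
print(m.sum(),np.percentile(P[m][:,2],[5,25,50,75,95,99]))
cv2.imwrite('pics/stand2.png',cv2.resize(im[150:330,240:480],None,fx=3,fy=3)[:,:,::-1])
E
```

```text
[-56.9  65.9  95.3  59.1 100.2 -74. ] [ 0.51573387 -0.14172484  0.10822838] [[-0.002  0.909  0.416]
 [-0.005 -0.416  0.909]
 [ 1.    -0.     0.005]] [ 0.11150455 -0.22718563 -4.72295796]
595 [0.10028425 0.11920726 0.14532303 0.14842463 0.1800678  0.18311212]
```

View pics/stand2.png

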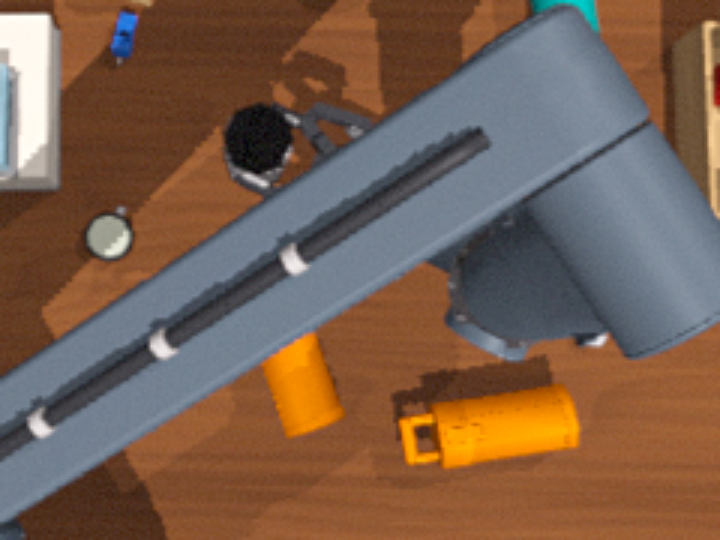

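Top view: the shaker is held upright with its lid and loop up at crop (258,140). The lid-top depth puts the foot about 10 mm above the board.

>>> play_rows:
  rows:
    - [[0,0,0],[-3,0,0],1]
    - [[0,0,0],[-3,0,0],1]
    - [[0,0,0],[-1.5,0,0],1]
    - [[0,0,0],[-1,0,0],1]
    - [[0,0,0],[0,0,0],1]

```text
t: 10.28
tcp_pos: [0.5157, -0.1417, 0.0996]
tool_rot: [0.593, 0.381, 0.596, -0.383]
force: [0.8, -0.3, -4.3]
finger_gap: 0.713
gripper_force: 67.5
```

>>> play_rows:
  rows:
    - [[0,0,0],[-1,0,0],1]
    - [[0,0,0],[-1,0,0],1]
    - [[0,0,0],[0,0,0],1]

```text
t: 10.53
tcp_pos: [0.5157, -0.1417, 0.0977]
tool_rot: [0.593, 0.381, 0.596, -0.383]
force: [1.0, 0.8, -3.7]
finger_gap: 0.717
gripper_force: 67.5
```

>>> play_rows:
  rows:
    - [[0,0,0],[-1,0,0],1]
    - [[0,0,0],[0,0,0],1]

```text
t: 10.7
tcp_pos: [0.5157, -0.1417, 0.0967]
tool_rot: [0.593, 0.381, 0.596, -0.383]
force: [0.9, -0.4, -4.4]
finger_gap: 0.712
gripper_force: 67.5
```

>>> play_rows:
  rows:
    - [[0,0,0],[-1,0,0],1]
    - [[0,0,0],[0,0,0],1]

```text
t: 10.87
tcp_pos: [0.5157, -0.1417, 0.0964]
tool_rot: [0.593, 0.381, 0.597, -0.383]
force: [0.1, 0.2, -1.3]
finger_gap: 0.714
gripper_force: 67.5
```

>>> play_rows:
  rows:
    - [[0,0,0],[-1,0,0],1]
    - [[0,0,0],[0,0,0],1]

```text
t: 11.03
tcp_pos: [0.5156, -0.1417, 0.0963]
tool_rot: [0.592, 0.381, 0.598, -0.384]
force: [-0.7, -1.3, 4.3]
finger_gap: 0.716
gripper_force: 67.6
```

>>> play_rows:
  rows:
    - [[0,0,0],[1,0,0],1]
    - [[0,0,0],[0,0,0],0.6]
    - [[0,0,0],[0,0,0],0.2]
    - [[0,0,0],[0,0,0],0]
    - [[0,0,0],[0,0,0],0]
    - [[0,0,0],[0,0,0],0]

```text
t: 11.53
tcp_pos: [0.5157, -0.1416, 0.0957]
tool_rot: [0.593, 0.381, 0.596, -0.383]
force: [0.4, -1.5, 0.1]
finger_gap: 1.003
gripper_force: 0.0
```

```bash
python3 - <<'E'
from h import *
s=sense();print(s['tcp_pos'],s['finger_gap'],s['force'])
im,d,c=look('top');P=cloud(d,c)
m=(np.linalg.norm(P[...,:2]-[.52,-.13],axis=-1)<.07)&(P[...,2]<.3)
for lo,hi in((.128,.142),(.155,.175)):
    Q=P[m&(P[...,2]>lo)&(P[...,2]<hi)];print(len(Q),cv2.minAreaRect(Q[:,:2].astype(np.float32)*1000) if len(Q) else '',np.median(Q[:,2]) if len(Q) else '')
E
```

```text
[ 0.51573965 -0.1416284   0.09568064] 1.0031917831722994 [ 0.42158273 -1.47667376  0.05342347]
314 ((509.7418518066406, -147.62225341796875), (62.28873825073242, 61.74456024169922), 20.88760757446289) 0.13461694899859367
73 ((509.84130859375, -147.93328857421875), (11.591938972473145, 46.93729782104492), 65.09130859375) 0.1675169841954005
```

>>> play_rows:
  rows:
    - [[0,0,0],[0,0,-8],0]
    - [[0,0,0],[0,0,-15],0]
    - [[0,0,0],[0,0,-20],0]
    - [[0,0,0],[0,0,-20],0]
    - [[0,0,0],[10,0,-12],0]
    - [[0,0,0],[25,0,0],0]
    - [[0,0,0],[30,0,0],0]
    - [[0,0,0],[30,0,0],0]
    - [[0,0,0],[30,0,0],0]
    - [[0,0,0],[25,0,0],0]
    - [[0,0,0],[10,0,0],0]
    - [[0,0,0],[0,0,0],0]

```text
t: 12.58
tcp_pos: [0.484, -0.2114, 0.2577]
tool_rot: [0.594, 0.383, 0.597, -0.381]
force: [-0.3, -0.1, -0.9]
finger_gap: 0.997
gripper_force: 0.0
```

```bash
python3 - <<'E'
from h import *
d=np.radians;u=lambda a:np.array([np.cos(d(a)),np.sin(d(a)),0])
go([.5098,-.1478,.245],frame([0,0,-1],u(65.1)))
print(np.degrees(sense()['q']).round(1))
E
```

```text
at [ 0.484  -0.2114  0.2577] t 12.5833
turn [ 69.28 -69.35 -68.82] shift before turn [-12.9  -3.1  68.5] after [ 3.4 68.6 12.7]
[-63.2  51.1  94.2  56.8 111.  -61.7]
```

>>> play_rows:
  rows:
    - [[3.46,-3.46,-3.46],[0,0,0],0]
    - [[3.46,-3.46,-3.46],[0,0,0],0]
    - [[3.46,-3.46,-3.46],[0,0,0],0]
    - [[3.46,-3.46,-3.46],[0,0,0],0]
    - [[3.46,-3.46,-3.46],[0,0,0],0]
    - [[3.46,-3.46,-3.46],[0,0,0],0]
    - [[3.46,-3.46,-3.46],[0,0,0],0]
    - [[3.46,-3.46,-3.46],[0,0,0],0]
    - [[3.46,-3.46,-3.46],[0,0,0],0]
    - [[3.46,-3.46,-3.46],[0,0,0],0]

```text
t: 13.42
tcp_pos: [0.484, -0.2113, 0.2538]
tool_rot: [0.465, 0.785, 0.345, -0.221]
force: [0.2, -0.3, -0.2]
finger_gap: 0.998
gripper_force: 0.0
```

>>> play_rows:
  rows:
    - [[3.46,-3.46,-3.46],[0,0,0],0]
    - [[3.46,-3.46,-3.46],[0,0,0],0]
    - [[3.46,-3.46,-3.46],[0,0,0],0]
    - [[3.46,-3.46,-3.46],[0,0,0],0]
    - [[3.46,-3.46,-3.46],[0,0,0],0]
    - [[3.46,-3.46,-3.46],[0,0,0],0]
    - [[3.46,-3.46,-3.46],[0,0,0],0]
    - [[3.46,-3.46,-3.46],[0,0,0],0]
    - [[3.46,-3.46,-3.46],[0,0,0],0]
    - [[3.46,-3.46,-3.46],[0,0,0],0]
    - [[0,0,0],[0,0,0],0]

```text
t: 14.33
tcp_pos: [0.4823, -0.2078, 0.2543]
tool_rot: [0.212, 0.977, 0.004, -0.002]
force: [0.6, 0.9, 0.3]
finger_gap: 1.001
gripper_force: 0.0
```

```bash
python3 - <<'E'
from h import *
d=np.radians;u=lambda a:np.array([np.cos(d(a)),np.sin(d(a)),0])
go([.5098,-.1478,.245],frame([0,0,-1],u(65.1)))
print(np.degrees(sense()['q']).round(1))
im,dd,c=look('side');P=cloud(dd,c)
m=(np.linalg.norm(P[...,:2]-[.51,-.15],axis=-1)<.05)&(P[...,2]<.2)&(P[...,2]>.155)
print(m.sum(),P[m].mean(0) if m.any() else '')
E
```

```text
at [ 0.4823 -0.2078  0.2543] t 14.3333
turn [ 0.37 -0.3   0.47] shift before turn [-0.3 65.9  9.7] after [ 0.3 66.   9.3]
[ -35.7   21.6   95.2    0.3   63.6 -101.4]
47 [ 0.49811686 -0.1450133   0.16646557]
```

>>> play_rows:
  rows:
    - [[0.4,-0.3,0.5],[0,12,0],0]
    - [[0,0,0],[0,25,0],0]
    - [[0,0,0],[0,20,2],0]
    - [[0,0,0],[0,9,10],0]
    - [[0,0,0],[0,0,22],0]
    - [[0,0,0],[0,0,25],0]
    - [[0,0,0],[0,0,20],0]
    - [[0,0,0],[0,0,13],0]
    - [[0,0,0],[0,0,7],0]
    - [[0,0,0],[0,0,3],0]
    - [[0,0,0],[0,0,0],0]

```text
t: 15.3
tcp_pos: [0.5122, -0.1516, 0.1523]
tool_rot: [0.218, 0.976, -0.0, 0.001]
force: [0.6, 0.5, -0.2]
finger_gap: 1.002
gripper_force: 0.0
```

```bash
python3 - <<'E'
from h import *
d=np.radians;u=lambda a:np.array([np.cos(d(a)),np.sin(d(a)),0])
go([.5098,-.1478,.152],frame([0,0,-1],u(65.1)))
print(sense()['force'])
E
```

```text
at [ 0.5122 -0.1516  0.1523] t 15.3
turn [-0.01  0.09 -0.32] shift before turn [3.8 2.4 0.3] after [3.8 2.4 0.3]
[ 0.6389195   0.48643386 -0.22340222]
```

Small centring, then close gently.

>>> play_rows:
  rows:
    - [[0,0,-0.3],[2,1.2,0],0]
    - [[0,0,0],[1.8,1.2,0],0.2]
    - [[0,0,0],[0,0,0],0.4]
    - [[0,0,0],[0,0,0],0.6]
    - [[0,0,0],[0,0,0],0.75]
    - [[0,0,0],[0,0,0],0.85]
    - [[0,0,0],[0,0,0],1]
    - [[0,0,0],[0,0,0],1]
    - [[0,0,0],[0,0,0],1]
    - [[0,0,0],[0,0,0],1]
  grip_force: 50

```text
t: 16.13
tcp_pos: [0.5102, -0.1476, 0.1538]
tool_rot: [0.215, 0.977, -0.001, 0.002]
force: [-1.1, -1.0, 2.7]
finger_gap: 0.13
gripper_force: 49.5
```

>>> play_rows:
  rows:
    - [[0,0,0],[0,0,-5],1]
    - [[0,0,0],[0,0,-10],1]
    - [[0,0,0],[0,0,-15],1]
    - [[0,0,0],[0,0,-10],1]
    - [[0,0,0],[0,0,0],1]

```text
t: 16.55
tcp_pos: [0.5112, -0.1477, 0.1956]
tool_rot: [0.215, 0.977, -0.001, 0.004]
force: [1.2, -1.0, -3.7]
finger_gap: 0.127
gripper_force: 48.9
```

>>> play_rows:
  rows:
    - [[0,0,0],[0,0,-10],1]
    - [[0,0,0],[0,0,-20],1]
    - [[0,0,0],[0,0,-30],1]
    - [[0,0,0],[0,0,-30],1]
    - [[0,0,0],[0,0,-30],1]
    - [[0,0,0],[0,0,-25],1]
    - [[0,0,0],[0,0,-12],1]
    - [[0,0,0],[0,0,0],1]

```text
t: 17.22
tcp_pos: [0.5106, -0.1474, 0.3539]
tool_rot: [0.215, 0.977, -0.001, 0.005]
force: [1.6, -0.2, -3.4]
finger_gap: 0.129
gripper_force: 49.0
```

```bash
python3 - <<'E'
from h import *
d=np.radians;u=lambda a:np.array([np.cos(d(a)),np.sin(d(a)),0])
go([.5515,.280,.352],frame([0,0,-1],u(65.1)))
E
```

```text
at [ 0.5106 -0.1474  0.3539] t 17.2167
turn [-0.03  0.61  0.05] shift before turn [1.425e+02 4.050e+02 2.000e-01] after [142.9 404.9   1.9]
```

>>> play_rows:
  rows:
    - [[0,0.6,0],[3.6,10.2,0],1]
    - [[0,0,0],[6.3,17.9,0],1]
    - [[0,0,0],[9,25.5,0],1]
    - [[0,0,0],[9,25.5,0],1]
    - [[0,0,0],[9,25.5,0],1]
    - [[0,0,0],[9,25.5,0],1]
    - [[0,0,0],[9,25.5,0],1]
    - [[0,0,0],[9,25.5,0],1]
    - [[0,0,0],[9,25.5,0],1]
    - [[0,0,0],[9,25.5,0],1]
    - [[0,0,0],[9,25.5,0],1]
    - [[0,0,0],[9,25.5,0],1]

```text
t: 18.22
tcp_pos: [0.5358, 0.1541, 0.3483]
tool_rot: [0.215, 0.977, -0.0, -0.007]
force: [0.7, -0.2, -4.1]
finger_gap: 0.126
gripper_force: 49.0
```

>>> play_rows:
  rows:
    - [[0,0,0],[9,25.5,0],1]
    - [[0,0,0],[9,25.5,0],1]
    - [[0,0,0],[9,25.5,0],1]
    - [[0,0,0],[7.2,20.4,0],1]
    - [[0,0,0],[5.4,15.3,0],1]
    - [[0,0,0],[3.5,9.8,0],1]
    - [[0,0,0],[0,0,0],1]
    - [[0,0,0],[0,0,0],1]

```text
t: 18.88
tcp_pos: [0.5489, 0.2807, 0.3495]
tool_rot: [0.215, 0.977, -0.001, -0.005]
force: [-0.4, -0.4, -4.9]
finger_gap: 0.126
gripper_force: 49.0
```

```bash
python3 - <<'E'
from h import *
d=np.radians;u=lambda a:np.array([np.cos(d(a)),np.sin(d(a)),0])
go([.5515,.280,.352],frame([0,0,-1],u(65.1)))
im,dd,c=look('side');P=cloud(dd,c)
m=(np.linalg.norm(P[...,:2]-[.55,.28],axis=-1)<.07)
# silhouette of the bottle by height, in the side view
for lo in np.arange(.18,.36,.015):
    Q=P[m&(P[...,2]>lo)&(P[...,2]<lo+.015)]
    if len(Q)>3: print(lo.round(3),len(Q),Q[:,:2].mean(0).round(4))
v,uu=np.where(m&(P[...,2]>.18));cv2.imwrite('pics/over.png',cv2.resize(im[max(0,v.min()-40):v.max()+70,uu.min()-60:uu.max()+60],None,fx=3.2,fy=3.2)[:600,:800,::-1])
E
```

```text
at [0.5489 0.2807 0.3495] t 18.8833
turn [-0.21 -0.53  0.1 ] shift before turn [-2.7  0.4 -2.5] after [-2.7  0.5 -2.5]
0.195 54 [0.5384 0.258 ]
0.21 69 [0.5376 0.2582]
0.225 70 [0.5378 0.259 ]
0.24 78 [0.5381 0.2586]
0.255 73 [0.539 0.258]
0.27 69 [0.5375 0.2588]
0.285 78 [0.5381 0.2587]
0.3 82 [0.5379 0.2579]
0.315 96 [0.5408 0.2607]
0.33 143 [0.5448 0.2716]
0.345 57 [0.5465 0.2719]
```

View pics/over.png

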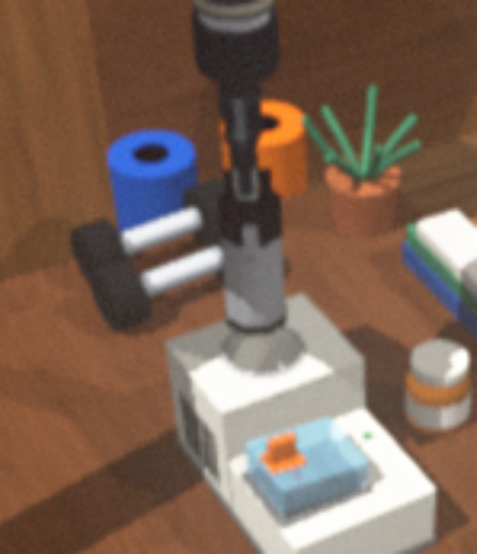

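The shaker hangs plumb over the well mouth. I'll correct 2.7 mm in x and descend in stages while watching the force.

>>> play_rows:
  rows:
    - [[-0.2,-0.5,0],[-2.7,0.5,3],1]
    - [[0,0,0],[0,0,8],1]
    - [[0,0,0],[0,0,10],1]
    - [[0,0,0],[0,0,8],1]
    - [[0,0,0],[0,0,4],1]
    - [[0,0,0],[0,0,0],1]

```text
t: 19.43
tcp_pos: [0.5517, 0.2795, 0.3161]
tool_rot: [0.216, 0.977, 0.0, -0.001]
force: [-0.8, -0.4, -5.0]
finger_gap: 0.13
gripper_force: 49.0
```

```bash
python3 - <<'E'
from h import *
d=np.radians;u=lambda a:np.array([np.cos(d(a)),np.sin(d(a)),0])
go([.5515,.280,.30],frame([0,0,-1],u(65.1)))
E
```

```text
at [0.5517 0.2795 0.3161] t 19.4333
turn [ 0.02 -0.07  0.01] shift before turn [ 0.4  0.3 16.1] after [ 0.4  0.3 16.1]
```

>>> play_rows:
  rows:
    - [[0,0,0],[0.4,0.3,5],1]
    - [[0,0,0],[0,0,6],1]
    - [[0,0,0],[0,0,6],1]
    - [[0,0,0],[0,0,6],1]
    - [[0,0,0],[0,0,6],1]
    - [[0,0,0],[0,0,0],1]

```text
t: 19.93
tcp_pos: [0.5516, 0.2804, 0.2874]
tool_rot: [0.215, 0.977, 0.0, -0.0]
force: [-1.0, 0.4, -5.1]
finger_gap: 0.123
gripper_force: 49.0
```

>>> play_rows:
  rows:
    - [[0,0,0],[0,0,8],1]
    - [[0,0,0],[0,0,8],1]
    - [[0,0,0],[0,0,8],1]
    - [[0,0,0],[0,0,8],1]
    - [[0,0,0],[0,0,8],1]
    - [[0,0,0],[0,0,0],1]

```text
t: 20.43
tcp_pos: [0.5514, 0.2803, 0.2467]
tool_rot: [0.215, 0.977, 0.0, -0.001]
force: [-1.2, -0.8, -4.0]
finger_gap: 0.124
gripper_force: 49.0
```

>>> play_rows:
  rows:
    - [[0,0,0],[0,0,8],1]
    - [[0,0,0],[0,0,10],1]
    - [[0,0,0],[0,0,10],1]
    - [[0,0,0],[0,0,10],1]
    - [[0,0,0],[0,0,7],1]
    - [[0,0,0],[0,0,5],1]
    - [[0,0,0],[0,0,0],1]

```text
t: 21.02
tcp_pos: [0.5519, 0.2806, 0.1975]
tool_rot: [0.215, 0.977, 0.001, -0.0]
force: [-0.3, 0.2, -4.1]
finger_gap: 0.127
gripper_force: 49.0
```

Free descent. Floor contact should come at TCP z ≈ 0.184.

>>> play_rows:
  rows:
    - [[0,0,0],[0,0,4],1]
    - [[0,0,0],[0,0,4],1]
    - [[0,0,0],[0,0,2],1]
    - [[0,0,0],[0,0,1.5],1]
    - [[0,0,0],[0,0,0],1]

```text
t: 21.43
tcp_pos: [0.5528, 0.2809, 0.1876]
tool_rot: [0.215, 0.977, 0.001, 0.001]
force: [-0.5, 1.0, -4.3]
finger_gap: 0.127
gripper_force: 49.0
```

>>> play_rows:
  rows:
    - [[0,0,0],[0,0,1],1]
    - [[0,0,0],[0,0,1],1]
    - [[0,0,0],[0,0,0],1]

```text
t: 21.68
tcp_pos: [0.5529, 0.2809, 0.1857]
tool_rot: [0.215, 0.977, 0.001, 0.001]
force: [0.1, 0.2, -3.7]
finger_gap: 0.13
gripper_force: 49.0
```

>>> play_rows:
  rows:
    - [[0,0,0],[0,0,1],1]
    - [[0,0,0],[0,0,0],1]

```text
t: 21.85
tcp_pos: [0.5528, 0.2809, 0.1847]
tool_rot: [0.215, 0.977, 0.001, 0.001]
force: [1.4, 0.2, -5.1]
finger_gap: 0.131
gripper_force: 49.0
```

>>> play_rows:
  rows:
    - [[0,0,0],[0,0,1],1]
    - [[0,0,0],[0,0,0],1]

```text
t: 22.02
tcp_pos: [0.553, 0.281, 0.1839]
tool_rot: [0.215, 0.977, 0.001, 0.001]
force: [-0.7, -0.3, -3.5]
finger_gap: 0.131
gripper_force: 49.1
```

>>> play_rows:
  rows:
    - [[0,0,0],[0,0,1],1]
    - [[0,0,0],[0,0,0],1]

```text
t: 22.18
tcp_pos: [0.5533, 0.2812, 0.1839]
tool_rot: [0.215, 0.977, 0.002, 0.002]
force: [-1.6, 0.8, 2.4]
finger_gap: 0.132
gripper_force: 50.0
```

>>> play_rows:
  rows:
    - [[0,0,0],[0,0,1],1]
    - [[0,0,0],[0,0,0],1]

```text
t: 22.35
tcp_pos: [0.5535, 0.2813, 0.1839]
tool_rot: [0.215, 0.977, 0.002, 0.002]
force: [-3.5, -0.2, 6.6]
finger_gap: 0.127
gripper_force: 50.6
```

Seated at 0.1839 as predicted, with the contact force rising. Release and go up.

>>> play_rows:
  rows:
    - [[0,0,0],[0,0,-2],1]
    - [[0,0,0],[0,0,0],0.8]
    - [[0,0,0],[0,0,0],0.5]
    - [[0,0,0],[0,0,0],0.3]
    - [[0,0,0],[0,0,0],0.2]
    - [[0,0,0],[0,0,-5],0.2]
    - [[0,0,0],[0,0,-15],0.2]
    - [[0,0,0],[0,0,-30],0.2]
    - [[0,0,0],[0,0,-35],0.2]
    - [[0,0,0],[0,0,-20],0.2]
    - [[0,0,0],[0,0,0],0.2]

```text
t: 23.27
tcp_pos: [0.5556, 0.2817, 0.295]
tool_rot: [0.215, 0.977, 0.004, 0.007]
force: [0.4, 0.0, 0.3]
finger_gap: 0.803
gripper_force: 0.0
```

```bash
cat > g.py <<'E'
from h import *
def fin(n,save=None):
    im,d,c=look(n);P=cloud(d,c)
    hsv=cv2.cvtColor(im,cv2.COLOR_RGB2HSV)
    m=(hsv[...,0]<18)&(hsv[...,1]>170)&(hsv[...,2]>120)&(np.linalg.norm(P[...,:2]-[.53,.133],axis=-1)<.14)&(P[...,2]>.09)
    Q=P[m];print(n,len(Q),'mean',Q.mean(0).round(4),'pct z',np.percentile(Q[:,2],[5,50,95]).round(4))
    for a in(0,1): print(' lo/hi',np.percentile(Q[:,a],[3,97]).round(4))
    if save:
        v,u=np.where(m);v,u=int(v.mean()),int(u.mean());cv2.imwrite(f'pics/{save}.png',cv2.resize(im[max(0,v-50):v+50,u-65:u+65],None,fx=6,fy=6)[:600,:800,::-1])
    return im,P,m
E
python3 - <<'E'
from g import *
print(sense()['tcp_pos'])
for n in('top','side'):
    im,P,m=fin(n)
    T=P[m];T=T[T[:,2]>.147]
    if len(T)>3: print('fin top',len(T),cv2.minAreaRect(T[:,:2].astype(np.float32)*1000),T[:,2].max())
    # guard top face
    G=(P[...,2]>.1)&(P[...,2]<.135)&(abs(P[...,1]-.133)<.035)&(abs(P[...,0]-.52)<.05)
    if G.sum()>20:
        A=np.c_[P[G][:,:2],np.ones(G.sum())];print('plane',np.linalg.lstsq(A,P[G][:,2],rcond=None)[0],np.median(P[G][:,2]))
    dk=(abs(P[...,2]-.085)<.006)&(abs(P[...,1]-.14)<.12)&(abs(P[...,0]-.55)<.11)&(P[...,1]<.215)
    print('deck',cv2.minAreaRect(P[dk][:,:2].astype(np.float32)*1000),dk.sum())
    if n=='side':
        sh=(np.linalg.norm(P[...,:2]-[.5515,.28],axis=-1)<.035)
        print('lid', np.percentile(P[sh][:,2],[5,50,95]))
E
```

```text
[0.55561154 0.28168623 0.29503152]
top 86 mean [0.4998 0.133  0.1436] pct z [0.13   0.1383 0.161 ]
 lo/hi [0.486  0.5174]
 lo/hi [0.1232 0.1439]
fin top 37 ((500.8351745605469, 135.27114868164062), (27.556934356689453, 10.095772743225098), 3.1424741744995117) 0.16510420802803538
plane [-0.03381866  0.00658398  0.1431205 ] 0.12674091109291918
deck ((556.4613037109375, 137.91038513183594), (168.00393676757812, 152.3034210205078), 1.5200221538543701) 1671
side 67 mean [0.5074 0.1431 0.1731] pct z [0.1319 0.1447 0.4179]
 lo/hi [0.487  0.5794]
 lo/hi [0.1232 0.2553]
fin top 30 ((538.5267333984375, 193.9046173095703), (161.2015380859375, 18.19460105895996), 57.41585922241211) 0.4350727040938016
plane [0.03077338 0.07521536 0.09937929] 0.12750890907700319
deck ((557.2774658203125, 137.7790069580078), (171.20083618164062, 156.45895385742188), 1.6064387559890747) 863
lid [0.15728623 0.45712337 0.52601914]
```

```bash
python3 - <<'E'
from g import *
y=np.radians(1.8)
go([.5014,.1358,.21],frame([0,0,-1],[-np.sin(y),np.cos(y),0]))
print(np.degrees(sense()['q']).round(1))
E
```

```text
at [0.5529 0.2808 0.29  ] t 23.3667
turn [  0.22   0.29 -26.66] shift before turn [ -13.9 -153.6   79.3] after [  56.  -143.3   80. ]
[ 16.6  26.8  79.7   0.1  73.2 -48.6]
```

>>> play_rows:
  rows:
    - [[0.2,0.3,0],[-1,-12,0],0.2]
    - [[0,0,-6],[-2,-25,0],0.2]
    - [[0,0,-6],[0,-25,0],0.2]
    - [[0,0,-6],[0,-25,0],0.3]
    - [[0,0,-6],[0,-25,0],0.4]
    - [[0,0,-2.7],[0,-25,0],0.5]
    - [[0,0,0],[0,-12,15],0.5]
    - [[0,0,0],[0,0,20],0.5]
    - [[0,0,0],[0,0,20],0.5]
    - [[0,0,0],[0,0,15],0.5]
    - [[0,0,0],[0,0,0],0.5]

```text
t: 24.28
tcp_pos: [0.5189, 0.1349, 0.2141]
tool_rot: [-0.016, 1.0, 0.0, -0.007]
force: [-0.1, -0.9, -0.1]
finger_gap: 0.496
gripper_force: 0.0
```

```bash
python3 - <<'E'
from g import *
y=np.radians(1.8)
go([.5014,.1358,.144],frame([0,0,-1],[-np.sin(y),np.cos(y),0]))
E
```

```text
at [0.5189 0.1349 0.2141] t 24.2833
turn [ 0.04 -0.83 -0.01] shift before turn [16.4  1.4 70.3] after [17.4  1.4 70.1]
```

>>> play_rows:
  rows:
    - [[0,-0.8,0],[8,0.7,0],0.5]
    - [[0,0,0],[9.4,0.7,5],0.5]
    - [[0,0,0],[0,0,15],0.5]
    - [[0,0,0],[0,0,18],0.5]
    - [[0,0,0],[0,0,15],0.5]
    - [[0,0,0],[0,0,10],0.5]
    - [[0,0,0],[0,0,6],0.5]
    - [[0,0,0],[0,0,0],0.5]

```text
t: 24.95
tcp_pos: [0.5053, 0.1368, 0.1484]
tool_rot: [-0.016, 1.0, 0.001, 0.004]
force: [0.6, -0.2, 0.5]
finger_gap: 0.503
gripper_force: 0.0
```

>>> play_rows:
  rows:
    - [[0,0,0],[0,0,0],0.7]
    - [[0,0,0],[0,0,0],0.85]
    - [[0,0,0],[0,0,0],1]
    - [[0,0,0],[0,0,0],1]
    - [[0,0,0],[0,0,0],1]
    - [[0,0,0],[0,0,0],1]
  grip_force: 22

```text
t: 25.45
tcp_pos: [0.5068, 0.1356, 0.1504]
tool_rot: [-0.017, 1.0, -0.001, 0.006]
force: [-0.2, -5.7, -0.3]
finger_gap: 0.11
gripper_force: 26.3
```

```bash
python3 - <<'E'
import numpy as np
a=np.radians(138.5-4.5*np.arange(19));p=93*np.c_[np.cos(a),np.sin(a)]
print(np.diff(p,axis=0).round(1).tolist(),p[-1]) # tool x=-dx, tool z=-dz
E
```

```text
[[5.0, 5.3], [5.4, 4.9], [5.8, 4.4], [6.1, 4.0], [6.4, 3.5], [6.7, 2.9], [6.9, 2.4], [7.1, 1.9], [7.2, 1.3], [7.3, 0.7], [7.3, 0.2], [7.3, -0.4], [7.2, -1.0], [7.1, -1.5], [7.0, -2.1], [6.8, -2.6], [6.6, -3.2], [6.3, -3.7]] [49.96886358 78.43540446]
```

>>> play_rows:
  rows:
    - [[0,0,0],[-5,0,-5.3],1]
    - [[0,0,0],[-5.4,0,-4.9],1]
    - [[0,0,0],[-5.8,0,-4.4],1]
    - [[0,0,0],[-6.1,0,-4],1]
    - [[0,0,0],[-6.4,0,-3.5],1]
    - [[0,0,0],[-6.7,0,-2.9],1]
    - [[0,0,0],[0,0,0],1]

```text
t: 26.03
tcp_pos: [0.5415, 0.1368, 0.1754]
tool_rot: [-0.017, 1.0, -0.001, 0.005]
force: [-0.9, -5.0, -0.2]
finger_gap: 0.106
gripper_force: 25.0
```

```bash
python3 - <<'E'
from g import *
s=sense();print(s['tcp_pos'],s['force'],s['finger_gap'],R.from_quat(s['tool_rot']).as_matrix()[:,2])
fin('side','open1')
E
```

```text
[0.5414695  0.13681753 0.17544444] [-0.92516501 -5.04066447 -0.18711804] 0.10609012260010361 [ 0.00977976 -0.00103539 -0.99995164]
side 31 mean [0.5224 0.1314 0.1713] pct z [0.1578 0.1692 0.1897]
 lo/hi [0.5136 0.5338]
 lo/hi [0.126  0.1352]
```

View pics/open1.png

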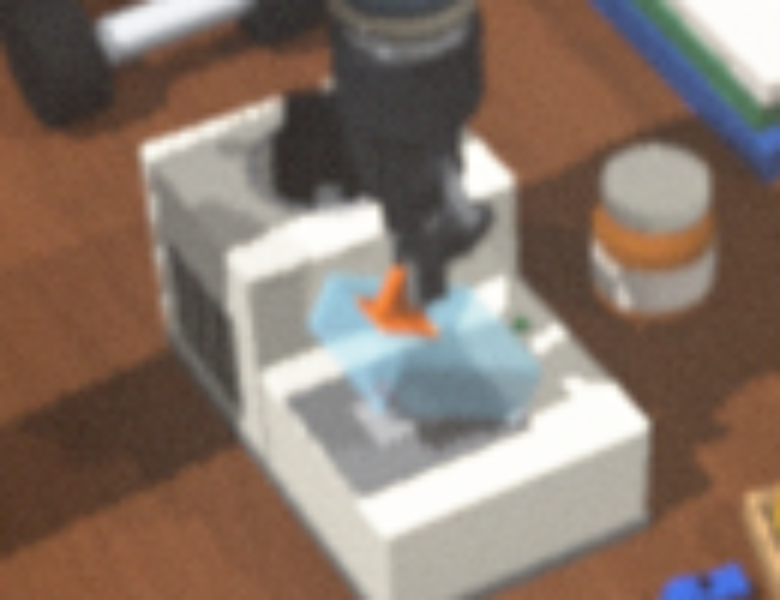

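The guard is following, with the fin at crop (395,300) gripped at its rear edge. Continue the arc.

>>> play_rows:
  rows:
    - [[0,0,0],[-6.9,0,-2.4],1]
    - [[0,0,0],[-7.1,0,-1.9],1]
    - [[0,0,0],[-7.2,0,-1.3],1]
    - [[0,0,0],[-7.3,0,-0.7],1]
    - [[0,0,0],[-7.3,0,-0.2],1]
    - [[0,0,0],[-7.3,0,0.4],1]
    - [[0,0,0],[0,0,0],1]

```text
t: 26.67
tcp_pos: [0.5849, 0.1384, 0.1824]
tool_rot: [-0.016, 1.0, -0.0, 0.006]
force: [-1.6, -5.9, 2.9]
finger_gap: 0.112
gripper_force: 25.5
```

>>> play_rows:
  rows:
    - [[0,0,0],[-7.2,0,1],1]
    - [[0,0,0],[-7.1,0,1.5],1]
    - [[0,0,0],[-7,0,2.1],1]
    - [[0,0,0],[-6.8,0,2.6],1]
    - [[0,0,0],[-6.6,0,3.2],1]
    - [[0,0,0],[-6.3,0,3.7],1]
    - [[0,0,0],[0,0,0],1]

```text
t: 27.25
tcp_pos: [0.6281, 0.14, 0.1698]
tool_rot: [-0.016, 1.0, 0.0, 0.008]
force: [0.4, -5.0, 5.8]
finger_gap: 0.109
gripper_force: 29.5
```

```bash
python3 - <<'E'
from g import *
s=sense();print(s['tcp_pos'],s['force'],s['finger_gap'])
fin('side','open2')
E
```

```text
[0.62811173 0.13996033 0.16976056] [ 0.40370046 -4.97269182  5.81297797] 0.10948539879030429
side 21 mean [0.6018 0.1374 0.1883] pct z [0.1797 0.1932 0.1957]
 lo/hi [0.5627 0.6159]
 lo/hi [0.1328 0.1436]
```

View pics/open2.png

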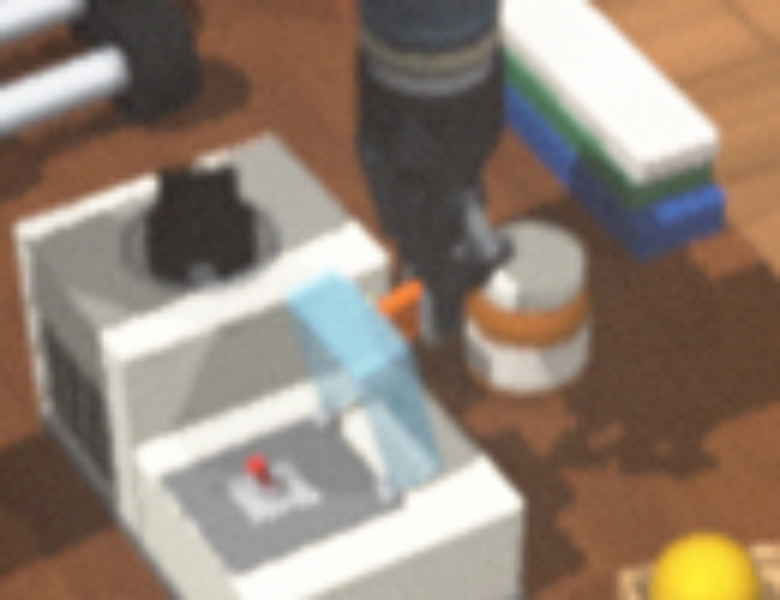

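Guard near upright (~1.5 rad). The red toggle shows at crop (258,468), leaning to the front. Release, rise, and go in front of the toggle.

>>> play_rows:
  rows:
    - [[0,0,0],[0,0,0],0.8]
    - [[0,0,0],[0,0,0],0.6]
    - [[0,0,0],[0,0,0],0.6]
    - [[0,0,0],[0,0,-8],0.6]
    - [[0,0,0],[0,0,-20],0.6]
    - [[0,0,0],[0,0,-25],0.6]
    - [[0,0,0],[0,0,-20],0.6]
    - [[0,0,0],[0,0,-7],0.6]
    - [[0,0,0],[0,0,0],0.6]

```text
t: 28.05
tcp_pos: [0.6258, 0.1411, 0.2505]
tool_rot: [-0.016, 1.0, 0.001, 0.008]
force: [0.6, 0.1, 0.3]
finger_gap: 0.403
gripper_force: 0.0
```

>>> play_rows:
  rows:
    - [[0,0,0],[15,0,0],0.8]
    - [[0,0,0],[25,0,0],1]
    - [[0,0,0],[25,0,0],1]
    - [[0,0,0],[25,0,0],1]
    - [[0,0,0],[25,0,0],1]
    - [[0,0,0],[25,0,0],1]
    - [[0,0,0],[10,0,0],1]
    - [[0,-5,0],[0,0,0],1]
    - [[0,-5,0],[0,0,0],1]
    - [[0,0,0],[0,0,0],1]

```text
t: 28.88
tcp_pos: [0.4706, 0.136, 0.2447]
tool_rot: [-0.016, 0.996, 0.002, 0.09]
force: [-1.9, 0.3, -0.1]
finger_gap: -0.001
gripper_force: 0.0
```

```bash
cat > tg.py <<'E'
from g import *
def tog(n):
    im,d,c=look(n);P=cloud(d,c);hsv=cv2.cvtColor(im,cv2.COLOR_RGB2HSV)
    m=((hsv[...,0]<6)|(hsv[...,0]>172))&(hsv[...,1]>150)&(hsv[...,2]>90)&(np.linalg.norm(P[...,:2]-[.52,.137],axis=-1)<.05)&(P[...,2]<.13)
    Q=P[m];print(n,len(Q),Q.mean(0).round(4) if len(Q) else '',np.percentile(Q,[5,95],axis=0).round(4).tolist() if len(Q) else '')
E
python3 - <<'E'
from tg import *
y=np.radians(1.8);b=np.radians(10)
tog('top');tog('side')
go([.474,.1358,.111],frame([np.sin(b)*np.cos(y),np.sin(b)*np.sin(y),-np.cos(b)],[-np.sin(y),np.cos(y),0]))
E
```

```text
top 6 [0.5132 0.1348 0.1132] [[0.5104, 0.1332, 0.1111], [0.5159, 0.1363, 0.1151]]
side 4 [0.5142 0.1347 0.1128] [[0.5123, 0.1334, 0.1102], [0.5158, 0.1362, 0.1154]]
at [0.4745 0.1359 0.2459] t 28.9833
turn [0.08 0.51 0.03] shift before turn [ 25.1  -0.3 132.6] after [ 2.390e+01 -1.000e-01  1.328e+02]
```

>>> play_rows:
  rows:
    - [[0,0,0],[2,0,10],1]
    - [[0,0,0],[4,0,22],1]
    - [[0,0,0],[5,0,28],1]
    - [[0,0,0],[5,0,28],1]
    - [[0,0,0],[4,0,22],1]
    - [[0,0,0],[2.5,0,14],1]
    - [[0,0,0],[1.5,0,8],1]
    - [[0,0,0],[0,0,0],1]

```text
t: 29.65
tcp_pos: [0.476, 0.1359, 0.11]
tool_rot: [-0.016, 0.996, 0.002, 0.091]
force: [-0.3, -0.1, 0.2]
finger_gap: -0.002
gripper_force: 0.0
```

```bash
python3 - <<'E'
from tg import *
y=np.radians(1.8);b=np.radians(10)
print(sense()['force'])
go([.512,.1358,.111],frame([np.sin(b)*np.cos(y),np.sin(b)*np.sin(y),-np.cos(b)],[-np.sin(y),np.cos(y),0]))
E
```

```text
[-0.27012428 -0.12049678  0.20022154]
at [0.476  0.1359 0.11  ] t 29.65
turn [0.06 0.42 0.01] shift before turn [-35.6  -1.2   5.5] after [-35.6  -1.2   5.3]
```

>>> play_rows:
  rows:
    - [[0,0,0],[-4,0,0.7],1]
    - [[0,0,0],[-4,0,0.7],1]
    - [[0,0,0],[-4,0,0.7],1]
    - [[0,0,0],[-4,0,0.7],1]
    - [[0,0,0],[-4,0,0.7],1]
    - [[0,0,0],[-4,0,0.7],1]
    - [[0,0,0],[0,0,0],1]

```text
t: 30.23
tcp_pos: [0.5005, 0.1369, 0.1128]
tool_rot: [-0.016, 0.996, 0.002, 0.093]
force: [0.0, 1.0, -0.7]
finger_gap: -0.002
gripper_force: 0.0
```

>>> play_rows:
  rows:
    - [[0,0,0],[-4,0,0.7],1]
    - [[0,0,0],[-2,0,0.4],1]
    - [[0,0,0],[-2,0,0.4],1]
    - [[0,0,0],[0,0,0],1]

```text
t: 30.57
tcp_pos: [0.508, 0.1371, 0.1123]
tool_rot: [-0.016, 0.996, 0.002, 0.092]
force: [-1.7, 0.0, 1.4]
finger_gap: -0.0
gripper_force: 0.8
```

>>> play_rows:
  rows:
    - [[0,0,0],[-2,0,0.4],1]
    - [[0,0,0],[-2,0,0.4],1]
    - [[0,0,0],[0,0,0],1]

```text
t: 30.82
tcp_pos: [0.5125, 0.1373, 0.1124]
tool_rot: [-0.016, 0.996, 0.002, 0.093]
force: [-0.5, -0.5, 0.9]
finger_gap: -0.002
gripper_force: 0.7
```

>>> play_rows:
  rows:
    - [[0,0,0],[-2,0,0.4],1]
    - [[0,0,0],[0,0,0],1]

```text
t: 30.98
tcp_pos: [0.5145, 0.1373, 0.1123]
tool_rot: [-0.016, 0.996, 0.002, 0.093]
force: [-1.5, -0.8, 0.5]
finger_gap: -0.001
gripper_force: 0.7
```

>>> play_rows:
  rows:
    - [[0,0,0],[-2,0,0.4],1]
    - [[0,0,0],[0,0,0],1]

```text
t: 31.15
tcp_pos: [0.5161, 0.1374, 0.1121]
tool_rot: [-0.016, 0.996, 0.002, 0.092]
force: [-2.4, 0.4, 0.2]
finger_gap: 0.001
gripper_force: 0.7
```

```bash
python3 - <<'E'
from tg import *
print(sense()['force']);tog('top');tog('side')
E
```

```text
[-2.43594771  0.44299719  0.15783339]
top 0  
side 0
```

>>> play_rows:
  rows:
    - [[0,0,0],[-2,0,0.4],1]
    - [[0,0,0],[0,0,0],1]

```text
t: 31.42
tcp_pos: [0.5164, 0.1374, 0.1119]
tool_rot: [-0.016, 0.996, 0.002, 0.091]
force: [-4.7, -0.3, 2.9]
finger_gap: -0.001
gripper_force: 2.7
```

>>> play_rows:
  rows:
    - [[0,0,0],[-2,0,0.4],1]
    - [[0,0,0],[0,0,0],1]

```text
t: 31.58
tcp_pos: [0.5167, 0.1374, 0.1117]
tool_rot: [-0.016, 0.996, 0.002, 0.089]
force: [-7.8, -0.4, 6.4]
finger_gap: -0.002
gripper_force: 4.9
```

>>> play_rows:
  rows:
    - [[0,0,0],[-2,0,0.4],1]
    - [[0,0,0],[0,0,0],1]

```text
t: 31.75
tcp_pos: [0.5169, 0.1374, 0.1115]
tool_rot: [-0.016, 0.996, 0.002, 0.087]
force: [-12.2, -2.0, 10.3]
finger_gap: -0.002
gripper_force: 7.2
```

The toggle has hit its stop, with force rising at constant position. Back away, rise, and check.

>>> play_rows:
  rows:
    - [[0,0,0],[8,0,-1.4],1]
    - [[0,0,0],[16,0,-2.8],1]
    - [[0,0,0],[20,0,-3.4],1]
    - [[0,0,0],[4,0,-20],1]
    - [[0,0,0],[0,0,-30],1]
    - [[0,0,0],[0,0,-35],1]
    - [[0,0,0],[0,0,-35],1]
    - [[0,0,0],[0,0,-20],1]
    - [[0,0,0],[0,0,0],1]

```text
t: 32.5
tcp_pos: [0.4512, 0.1354, 0.2535]
tool_rot: [-0.016, 0.995, 0.002, 0.099]
force: [-0.1, 0.6, -0.9]
finger_gap: 0.001
gripper_force: 0.0
```

```bash
python3 - <<'E'
from tg import *
tog('top');tog('side');im,P,m=fin('top');fin('side')
T=P[m];print(cv2.minAreaRect(T[:,:2].astype(np.float32)*1000))
y=np.radians(1.8);go([.628,.139,.25],frame([0,0,-1],[-np.sin(y),np.cos(y),0]))
E
```

```text
top 10 [0.5287 0.1351 0.1102] [[0.5243, 0.133, 0.1012], [0.5343, 0.1376, 0.1185]]
side 5 [0.5288 0.1355 0.1106] [[0.526, 0.133, 0.1069], [0.5327, 0.1388, 0.1147]]
top 49 mean [0.5955 0.1369 0.1763] pct z [0.1089 0.1884 0.1967]
 lo/hi [0.5252 0.6196]
 lo/hi [0.1338 0.1416]
side 22 mean [0.6058 0.1363 0.1828] pct z [0.1706 0.1876 0.1958]
 lo/hi [0.5735 0.6179]
 lo/hi [0.1332 0.1408]
((573.8958740234375, 137.5341796875), (99.9007568359375, 10.09315013885498), 3.07071852684021)
at [0.4476 0.1349 0.2475] t 32.7
turn [ 0.07 10.57  0.03] shift before turn [-177.8   -1.7   30.6] after [-180.4   -1.6   -2.5]
```

Toggle tip is now at x≈0.531, i.e. fully back (on). Return over the fin.

>>> play_rows:
  rows:
    - [[0,5.3,0],[0,0,0],0.8]
    - [[0,5.3,0],[0,0,0],0.6]
    - [[0,0,0],[-20,0,0],0.6]
    - [[0,0,0],[-30,0,0],0.6]
    - [[0,0,0],[-30,0,0],0.6]
    - [[0,0,0],[-30,0,0],0.6]
    - [[0,0,0],[-30,0,0],0.6]
    - [[0,0,0],[-25,-1,0],0.6]
    - [[0,0,0],[-11,-1,0],0.6]
    - [[0,0,0],[0,0,0],0.6]
    - [[0,0,0],[0,0,0],0.6]

```text
t: 33.62
tcp_pos: [0.623, 0.1385, 0.2457]
tool_rot: [-0.016, 1.0, 0.001, -0.002]
force: [0.2, 0.8, 0.5]
finger_gap: 0.4
gripper_force: 0.0
```

```bash
python3 - <<'E'
from tg import *
y=np.radians(1.8);go([.624,.1375,.165],frame([0,0,-1],[-np.sin(y),np.cos(y),0]))
E
```

```text
at [0.623  0.1385 0.2457] t 33.6167
turn [ 0.07 -0.24  0.02] shift before turn [-1.3 -1.1 80.7] after [-0.9 -1.  80.7]
```

>>> play_rows:
  rows:
    - [[0,0,0],[-1,-1,10],0.6]
    - [[0,0,0],[0,0,18],0.6]
    - [[0,0,0],[0,0,20],0.6]
    - [[0,0,0],[0,0,17],0.6]
    - [[0,0,0],[0,0,10],0.6]
    - [[0,0,0],[0,0,6],0.6]
    - [[0,0,0],[0,0,0],0.6]

```text
t: 34.2
tcp_pos: [0.6233, 0.1378, 0.1658]
tool_rot: [-0.016, 1.0, 0.001, -0.002]
force: [0.4, -1.1, -1.3]
finger_gap: 0.4
gripper_force: 0.0
```

>>> play_rows:
  rows:
    - [[0,0,0],[0,0,0],0.75]
    - [[0,0,0],[0,0,0],0.88]
    - [[0,0,0],[0,0,0],1]
    - [[0,0,0],[0,0,0],1]
    - [[0,0,0],[0,0,0],1]
    - [[0,0,0],[0,0,0],1]

```text
t: 34.7
tcp_pos: [0.6252, 0.1396, 0.1685]
tool_rot: [-0.016, 1.0, 0.002, 0.001]
force: [0.7, 5.8, -1.0]
finger_gap: 0.109
gripper_force: 24.5
```

```bash
python3 - <<'E'
from h import *
s=sense();print(s['finger_gap'],s['force'])
h=np.array([.5763,.1386,.089]);r=(s['tcp_pos']-h)*1e3;Rr=np.hypot(r[0],r[2]);a0=np.arctan2(r[2],r[0]);print(Rr,np.degrees(a0),s['tcp_pos'])
a=a0+np.radians(4.5)*np.arange(19);p=Rr*np.c_[np.cos(a),np.sin(a)]
print((-np.diff(p,axis=0)).round(1).tolist(),p[-1])
E
```

```text
0.10891537536359382 [ 0.74070673  5.84411948 -1.03584123]
93.3799614385991 58.39471709053741 [0.62523712 0.13963478 0.16852972]
[[6.4, -3.6], [6.7, -3.1], [6.9, -2.6], [7.1, -2.0], [7.2, -1.4], [7.3, -0.9], [7.3, -0.3], [7.3, 0.3], [7.3, 0.8], [7.2, 1.4], [7.1, 2.0], [6.9, 2.5], [6.7, 3.1], [6.4, 3.6], [6.1, 4.1], [5.8, 4.5], [5.4, 5.0], [5.0, 5.4]] [-70.89512192  60.7758084 ]
```

Fin is pinched. Follow the arc back.

>>> play_rows:
  rows:
    - [[0,0,0],[6.4,0,-3.6],1]
    - [[0,0,0],[6.7,0,-3.1],1]
    - [[0,0,0],[6.9,0,-2.6],1]
    - [[0,0,0],[7.1,0,-2],1]
    - [[0,0,0],[7.2,0,-1.4],1]
    - [[0,0,0],[7.3,0,-0.9],1]
    - [[0,0,0],[7.3,0,-0.3],1]
    - [[0,0,0],[7.3,0,0.3],1]
    - [[0,0,0],[7.3,0,0.8],1]
    - [[0,0,0],[0,0,0],1]

```text
t: 35.53
tcp_pos: [0.5614, 0.1373, 0.1804]
tool_rot: [-0.016, 1.0, 0.002, 0.002]
force: [3.2, 5.0, -6.9]
finger_gap: 0.114
gripper_force: 21.7
```

>>> play_rows:
  rows:
    - [[0,0,0],[7.2,0,1.4],1]
    - [[0,0,0],[7.1,0,2],1]
    - [[0,0,0],[6.9,0,2.5],1]
    - [[0,0,0],[6.7,0,3.1],1]
    - [[0,0,0],[6.4,0,3.6],1]
    - [[0,0,0],[6.1,0,4.1],1]
    - [[0,0,0],[5.8,0,4.5],1]
    - [[0,0,0],[5.4,0,5],1]
    - [[0,0,0],[0,0,0],1]

```text
t: 36.28
tcp_pos: [0.5101, 0.1354, 0.1548]
tool_rot: [-0.016, 1.0, 0.002, 0.002]
force: [0.1, 4.7, 0.7]
finger_gap: 0.111
gripper_force: 22.8
```

```bash
python3 - <<'E'
from h import *
s=sense();print(s['finger_gap'],s['force'],s['tcp_pos'])
r=(s['tcp_pos']-[.5763,.1386,.089])*1e3;print(r,np.degrees(np.arctan2(r[2],r[0])),np.hypot(r[0],r[2]))
E
```

```text
0.11134564573205506 [0.06585339 4.66052825 0.6981162 ] [0.51013004 0.13536374 0.15482889]
[-66.16996158  -3.23625634  65.82888953] 135.14804633015592 93.33759430860572
```

>>> play_rows:
  rows:
    - [[0,0,0],[5,0,5.4],1]
    - [[0,0,0],[2.4,0,2.8],1]
    - [[0,0,0],[2.2,0,2.9],1]
    - [[0,0,0],[0,0,0],1]

```text
t: 36.62
tcp_pos: [0.5005, 0.135, 0.1438]
tool_rot: [-0.016, 1.0, 0.001, 0.001]
force: [-0.6, 4.1, 0.5]
finger_gap: 0.11
gripper_force: 23.2
```

>>> play_rows:
  rows:
    - [[0,0,0],[1,0,2],1]
    - [[0,0,0],[0,0,0],1]

```text
t: 36.78
tcp_pos: [0.4997, 0.135, 0.1426]
tool_rot: [-0.016, 1.0, 0.001, 0.002]
force: [-2.2, 5.3, 6.1]
finger_gap: 0.111
gripper_force: 23.8
```

>>> play_rows:
  rows:
    - [[0,0,0],[1,0,2],1]
    - [[0,0,0],[0,0,0],1]

```text
t: 36.95
tcp_pos: [0.4997, 0.135, 0.1425]
tool_rot: [-0.016, 1.0, 0.001, 0.003]
force: [-2.9, 5.6, 18.3]
finger_gap: 0.114
gripper_force: 25.4
```

The guard hit its stop. Release while still pressed, rise, and verify.

>>> play_rows:
  rows:
    - [[0,0,0],[0,0,-1],0.9]
    - [[0,0,0],[0,0,0],0.6]
    - [[0,0,0],[0,0,0],0.5]
    - [[0,0,0],[0,0,0],0.5]
    - [[0,0,0],[0,0,-10],0.5]
    - [[0,0,0],[0,0,-30],0.5]
    - [[0,0,0],[0,0,-35],0.5]
    - [[0,0,0],[10,-20,-30],0.5]
    - [[0,0,0],[20,-30,-10],0.5]
    - [[0,0,0],[20,-30,0],0.5]
    - [[0,0,0],[20,-30,0],0.5]
    - [[0,0,0],[0,0,0],0.5]

```text
t: 37.95
tcp_pos: [0.4282, 0.0179, 0.2552]
tool_rot: [-0.014, 1.0, -0.0, -0.001]
force: [0.2, 0.3, -0.2]
finger_gap: 0.503
gripper_force: 0.0
```

```bash
python3 - <<'E'
from tg import *
print(sense()['tcp_pos'])
im,P,m=fin('top');T=P[m];T=T[T[:,2]>.142];print('fin top',len(T),cv2.minAreaRect(T[:,:2].astype(np.float32)*1000),np.median(T[:,2]))
G=(P[...,2]>.1)&(P[...,2]<.135)&(abs(P[...,1]-.137)<.035)&(abs(P[...,0]-.545)<.02);print('guard face',np.median(P[G][:,2]))
G=(P[...,2]>.1)&(P[...,2]<.135)&(abs(P[...,1]-.137)<.03)&(abs(P[...,0]-.483)<.005);print('front face',np.median(P[G][:,2]))
fin('side')
sh=(np.linalg.norm(P[...,:2]-[.552,.28],axis=-1)<.03);print('lid/loop z',np.percentile(P[sh][:,2],[5,50,95]))
a=cv2.resize(im[60:300,140:480],None,fx=2.3,fy=2.3);cv2.imwrite('pics/end.png',a[:600,:800,::-1])
E
```

```text
[0.4281654  0.01790227 0.25520916]g.py:6: RuntimeWarning: Mean of empty slice.
  Q=P[m];print(n,len(Q),'mean',Q.mean(0).round(4),'pct z',np.percentile(Q[:,2],[5,50,95]).round(4))
  ret = um.true_divide(
Traceback (most recent call last):
  File "g.py", line 6, in fin
    Q=P[m];print(n,len(Q),'mean',Q.mean(0).round(4),'pct z',np.percentile(Q[:,2],[5,50,95]).round(4))
                                                            ~~~~~~~~~~~~~^^^^^^^^^^^^^^^^^^
IndexError: index -1 is out of bounds for axis 0 with size 0
```

The arm hides the fin from above, so I'll move it further right.

>>> play_rows:
  rows:
    - [[0,0,0],[0,-20,0],0.5]
    - [[0,0,0],[0,-30,0],0.5]
    - [[0,0,0],[0,-30,0],0.5]
    - [[0,0,0],[0,-30,0],0.5]
    - [[0,0,0],[0,-30,0],0.5]
    - [[0,0,0],[0,-20,0],0.5]
    - [[0,0,0],[0,0,0],0.5]

```text
t: 38.58
tcp_pos: [0.4388, -0.1421, 0.255]
tool_rot: [-0.015, 1.0, -0.001, 0.001]
force: [-0.1, -0.7, 0.2]
finger_gap: 0.501
gripper_force: 0.0
```

```bash
python3 - <<'E'
from tg import *
im,P,m=fin('top');T=P[m];T=T[T[:,2]>.142];print('fin top',len(T),cv2.minAreaRect(T[:,:2].astype(np.float32)*1000),np.median(T[:,2]),np.percentile(T[:,2],90))
for x in(.482,.545):
    G=(P[...,2]>.1)&(P[...,2]<.135)&(abs(P[...,1]-.137)<.03)&(abs(P[...,0]-x)<.008);print('face',x,G.sum(),np.median(P[G][:,2]))
sh=(np.linalg.norm(P[...,:2]-[.552,.28],axis=-1)<.03);print('lid/loop z',np.percentile(P[sh][:,2],[5,50,95]))
a=cv2.resize(im[60:300,140:480],None,fx=2.3,fy=2.3);cv2.imwrite('pics/end.png',a[:600,:800,::-1])
E
```

```text
top 84 mean [0.4963 0.1319 0.1385] pct z [0.1224 0.138  0.1546]
 lo/hi [0.4819 0.5155]
 lo/hi [0.1206 0.1403]
fin top 41 ((496.4450378417969, 134.96063232421875), (28.710628509521484, 8.717166900634766), 4.375070095062256) 0.15125005630177246 0.15476983869826788
face 0.482 99 0.12229052449070998
face 0.545 109 0.12242977408992162
lid/loop z [0.13989987 0.16537899 0.19883647]
```

View pics/end.png

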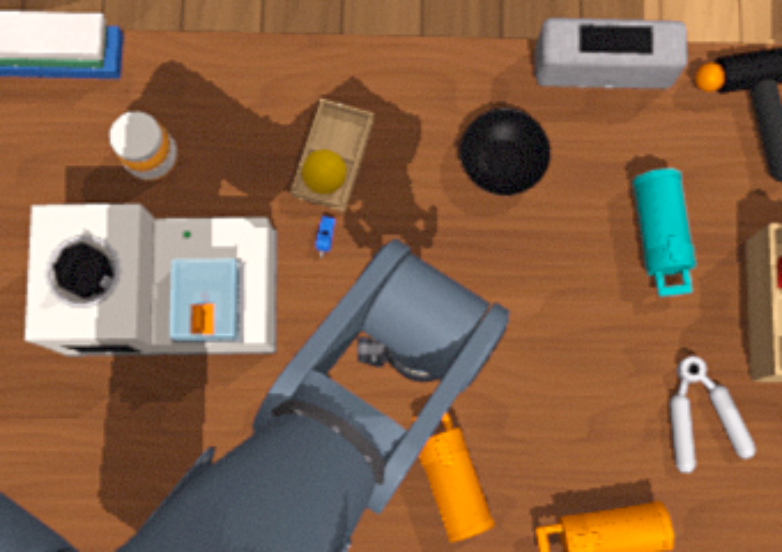

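The picture shows the shaker seated in the well (crop 85,270) and the guard shut (crop 205,300). The guard face is level at 0.122 and the fin sits at its shut position. The lid is at 0.165, and the bystanders still in view stand as before. Handing in.

```bash
python3 -c "
from station import *
print(sign_off())"
```

```text
the job is handed in; nothing more can be done
None
```

The job is handed in at about 38.6 s: the shaker rests upright on the well's floor, the toggle is fully on, the guard is fully shut, and I saw nothing else disturbed (the stopwatch was hidden behind the arm in the last picture).

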